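Load the bush and the pipe nipple into their nests

TASK

Load the two blue part nests on the bench for the next repair: drop the bronze bush into the pocket with the yellow rim and the pipe nipple (the slim grey steel tube) into the pocket with the white rim, so that each stands upright on the bottom of its pocket. Leave the piston and the hex nut where they are.

Things in the scene. Friction and masses are not known exactly. Their poses are not given: they have to be found in the camera images.
- bush_centre (a point): bronze bush: a plain brown-gold hollow cylinder, 40 mm outside diameter, 45 mm tall, about 0.2 kg, loose, standing upright on the bench. This point is its centre, half-way up (22.5 mm above its underside); z along its axis, up.
- nipple_centre (a point): pipe nipple: a slim grey steel tube, 34 mm outside diameter, 70 mm tall, about 0.16 kg, loose, standing upright on the bench. This point is its centre, half-way up (35 mm above its underside); z along its axis, up.
- yellow_pocket (a point): round pocket with yellow rim and yellow floor, 60 mm diameter, 24 mm deep, for the bush, in the middle of a blue part nest: a square block 86 x 86 x 30 mm, fixed to the bench, its flat top 30 mm above the bench. This point is the centre of the pocket's floor, 6 mm above the bench; z up, x and y along the block's sides. The two nests stand side by side, pockets at least 120 mm apart.
- white_pocket (a point): round pocket with white rim and white floor, 56 mm diameter, 24 mm deep, for the pipe nipple, in the middle of the other blue part nest, a like block 86 x 86 x 30 mm. This point is the centre of the pocket's floor, 6 mm above the bench; z up. A tool chest 0.32 m tall stands behind the work, its pulls 0.7 m ahead of the robot's base: do not swing out towards it.
- piston_centre (a point): bystander, leave alone: light grey piston, a wide solid cylinder with ring grooves, 64 mm diameter, 53 mm tall, standing loose on the bench; its centre, half-way up.
- hex_nut_centre (a point): bystander, leave alone: bright steel hex nut lying flat and loose on the bench, 36 mm across the flats, 41 mm across the corners, 19 mm tall; its centre, half-way up.
Mind the look-alikes: they are no part of the job. Leave any turquoise look-alike of the part that bears bush_centre alone.

How it is judged:
At the end, for the whole second after the job is handed in: The bush stands upright (within 10 degrees) on the floor of the yellow-rimmed pocket and the pipe nipple likewise in the white-rimmed pocket: centres within 14 mm of the pocket's axis and within 6 mm of the seated height, released and at rest (horizontal distance between bush_centre and yellow_pocket below 0.014 m and z of bush_centre in the frame of yellow_pocket between 0.0165 and 0.0285 m and angle between each of bush_centre, nipple_centre's own z axis and vertical below 0.17 rad and linear speed of each of bush, nipple below 0.02 m/s and horizontal distance between nipple_centre and white_pocket below 0.014 m and z of nipple_centre in the frame of white_pocket between 0.029 and 0.041 m); the robot touches nothing.
It fails at once if the piston was pushed more than 30 mm from its place (distance of piston_centre from where it was at the start of the episode above 0.03 m).
It fails at once if the hex nut was pushed more than 30 mm from its place (distance of hex_nut_centre from where it was at the start of the episode above 0.03 m).
It also fails if it takes over 64 s, if anything falls off the work surface, if the arm or the gripper's body presses on something with over 40 N, if the wrist force passes 120 N, or if a joint passes its speed limit or range.

ROBOT

A 6-joint arm with a two-finger parallel gripper is mounted at the origin on a cart in front of the work surface, level with it; the furniture and walls round the work are solid. World frame = base frame: x ahead of the robot, y to its left, z up, the work surface at z = 0. Lengths are in m, angles in rad, forces in N, time in s.
With the tool pointing down it reaches from about 0.4 to 0.825 m from the base axis. Payload 7 kg.
Tool frame: the origin (TCP) lies at the very end of the fingers, on their centre line; the grasp point (between the pads) lies 19 mm behind it (arm.pinch_z is the z of the grasp point in the tool frame, in m); z points along the fingers, y is the direction in which the jaws open and shut (so a half turn about z gives the same grasp; the last joint's range is limited). The gripper opens to 88 mm and grips with 3 to 60 N. Pads are 19 mm wide; open, the fingers measure 130 mm over their backs; the gripper's body (78 mm by 193 mm) begins 47 mm behind the grasp point.
Start: joints at [1.563, 0.359, 0.012, 0, -1.224, -0.288], TCP at [0.197, 0.646, 0.227] pointing down, gripper open.
Joint ranges: [-3.07, 3.07], [-1.43, 2.12], [-1.02, 1.25], [-3.03, 1.67], [-3.05, -0], [-3.03, 3.03]. Speed limits (rad/s): [2.39, 2.39, 3.01, 3.14, 3.14, 3.14].

INTERFACE

Orientations are given as [roll, pitch, yaw] about the fixed x, y, z axes, in that order (R = Rz(yaw) Ry(pitch) Rx(roll)).
In Python, from station import arm gives the robot as it stands.
- The arm moves only by the tool drive_tool, never from a script. Its argument "targets" is a list of rows, each a list of 6 numbers: the shift along the world's x, y, z in units of 0.04 m (1.0 is 0.04 m), then the turn, a rotation vector about the world's x, y, z in units of 6 degrees (1.0 is 6 degrees). In form: [[x, y, z, wx, wy, wz], ...]. A call has 1 to 5 rows; each row shifts and turns the commanded pose from where the row before left it; what a row does not reach is not made up. A row lasts 1/8 s, in which the tool goes at most 62.5 mm and 10.7 degrees, less where a joint would pass 70% of its speed; a pose out of reach is approached as far as the arm can. A call with a number of a shift or a turn outside -1 to 1 is refused whole. A call with a gripper value outside its range is refused whole. "claw" is the opening, from 0 (shut) to 1 (fully open), set as the call begins (left out, the last holds). The fingers move at their own pace and stop on an object; "newtons" is the grip in N (left out, the last holds). Time passes only in rows, so rows that do not move let the fingers close. It gives the time, the measured TCP pose, the force and the opening at its end, in the units of the state.
- arm.get_state(): the state, without advancing time (a new reading comes with each control period).
- arm.grab_frame(name): name is "scene" or "side" or "wrist"; returns (picture, depth): 384x512x3 uint8, red, green, blue; 384x512 float32, m along the optical axis (not along the pixel's ray), 0 where there is no reading.
- arm.get_calibration(name): a dict with "mtx" (3x3 intrinsics, pixels), "dist_coeffs" ([k1, k2, p1, p2, k3] as OpenCV has them; the pictures are not rectified), "origin" and "rotation" of the camera in the world. Camera axes: x right, y up, looking along -z (the intrinsics and any distortion apply to the point x, -y, -z); pixel columns grow to the right and rows downward; lengths in m; the calibration is good to about 2 mm. A picture is of the moment at which its call begins: read the wrist's pose just before it. get_calibration takes no time and is no camera call; for the wrist camera it gives the pose at the moment of the call.
- arm.job_done(): hands the job in, once; it reports no verdict.
Trained networks look in the newest picture that a camera, given by its name, has taken for a name from the list of things; names that differ only in an ending like _2 or _b are one class to them, and where a whole thing is asked for, a point or a joint stands for the part that bears it (a point fixed in the world has none). Each returns a list of dicts, best first, with "score" (0 to 1); they miss things now and then, are a little off and sometimes report something else, mostly with a low value. They report only what shows in the picture. A call takes as long as a camera call. They do not tell look-alikes from the thing itself.
- arm.search_frame(target, camera): "point" ([x, y, z] in m, in the coordinates of the camera as it stood for that picture, good to about 4 mm: the middle of the surface that is visible of it).
- arm.cut_out(target, camera): "pixels" (384x512 bool, what is visible of it).
- arm.landmark_of(target, camera): "point" ([x, y, z] in m, in the coordinates of the camera as it stood for that picture, good to about 4 mm: a listed point, or the origin of a listed thing).
The state is a dict: "t": time; "q": joint angles; "qd": joint speeds; "joint_efforts": joint torques, N m; "eef_pos": TCP position; "ee_rot": TCP orientation; "force": force on the tool from outside, world axes, zero at the start; "moment": the same for the moment, N m; "width": finger opening in m.
Only numpy, scipy, OpenCV 4.12 (cv2) and the standard library are available. Lean on these libraries where they do the work, as an engineer would, in place of code of your own. Each camera call takes 0.05 s, during which the arm holds its last target. There are 200 camera calls.

## Working session

There is one attempt and no reset: what is moved stays moved. The work goes in short steps, Python scripts to look and compute and a tool call to move; the robot and the scene stay as the last step left them, time stands still between calls to the robot, and variables do not carry over. Pictures are saved under pics/ and viewed, about 8 in all and at most 12, crops included, and the job is handed in when it is done.

Besides the shell and the picture viewer there is one more tool, called after "Emit:" as a command line: name --pt "numbers of a row" for each row, then --argument value for the rest. drive_tool: Moves the arm, as the interface text tells. Shifts and turns lie within -1 to 1; 1 stands for 0.04 m of shift or 6 degrees of turn. Its arguments: {"type":"object","properties":{"targets":{"type":"array"},"claw":{"type":"number"},"newtons":{"type":"number"}},"required":["targets"]}

```bash
mkdir -p pics; cat > h.py <<'E'
import numpy as np, cv2
from station import arm
def grab(n,save=None):
    p,d=arm.grab_frame(n); c=arm.get_calibration(n)
    if save: cv2.imwrite('pics/'+save,p[:,:,::-1])
    return p,d,c
def w(c,pt): return np.array(c['rotation'])@np.array(pt)+np.array(c['origin'])
def back(c,d,mask):
    v,u=np.nonzero(mask&(d>0)); uv=np.stack([u,v],1).astype(np.float64)[:,None]
    n=cv2.undistortPoints(uv,np.array(c['mtx'],float),np.array(c['dist_coeffs'],float))[:,0]
    z=d[v,u]; P=np.stack([n[:,0]*z,-n[:,1]*z,-z],1)
    return P@np.array(c['rotation']).T+np.array(c['origin'])
E
python3 - <<'E'
from h import *
print(arm.get_state())
ims=[]
for n in ['scene','side']:
    p,d,c=grab(n); p=p.copy(); ims.append(p)
    print(n,np.round(c['origin'],3))
    for t in ['bush_centre','nipple_centre','yellow_pocket','white_pocket','piston_centre','hex_nut_centre']:
        r=arm.landmark_of(t,n)
        for x in r[:3]:
            q=np.array(x['point']);K=np.array(c['mtx']);u=K@(q*[1,-1,-1]);u=u[:2]/u[2]
            print(t,round(x['score'],2),np.round(w(c,q),3),np.round(u))
cv2.imwrite('pics/a.png',cv2.resize(ims[0],(800,600))[:,:,::-1])
cv2.imwrite('pics/b.png',cv2.resize(ims[1],(800,600))[:,:,::-1])
E
```

```text
{'t': 0.0, 'q': array([ 1.56307985e+00,  3.59386125e-01,  1.10602038e-02, -3.80206948e-04,
       -1.22407841e+00, -2.88064582e-01]), 'qd': array([ 2.93981109e-03, -5.88710315e-04,  6.70644665e-04,  1.56332729e-03,
       -6.60861720e-05,  2.58077720e-03]), 'joint_efforts': array([-5.49513861e-04, -5.82722712e+01,  2.93054509e+01,  6.99699238e+00,
        6.88879634e-03, -1.81404466e-04]), 'eef_pos': array([0.19664936, 0.64521022, 0.22561834]), 'ee_rot': array([ 3.13994935e+00, -1.14188121e-04, -2.95910449e-01]), 'force': array([-0.15038699,  0.61586299, -0.16850677]), 'moment': array([-0.00217937, -0.00702661,  0.00193743]), 'width': 0.08749321400163808}
scene [-0.028 -0.713  0.822]
bush_centre 0.86 [0.956 0.272 1.807] [320. 199.]
bush_centre 0.82 [0.779 0.095 1.63 ] [281. 259.]
bush_centre 0.49 [0.97  0.285 1.82 ] [373. 243.]
nipple_centre 0.74 [0.741 0.057 1.592] [231. 218.]
yellow_pocket 0.66 [0.833 0.148 1.683] [222. 177.]
white_pocket 0.77 [0.85  0.165 1.7  ] [193. 139.]
piston_centre 0.58 [0.886 0.201 1.736] [319. 234.]
hex_nut_centre 0.57 [0.875 0.191 1.726] [274. 206.]
side [ 0.565 -0.801  0.703]
bush_centre 0.85 [ 0.635 -0.731  0.773] [295. 236.]
bush_centre 0.75 [ 0.615 -0.75   0.754] [291. 293.]
bush_centre 0.74 [ 0.461 -0.905  0.599] [213. 256.]
yellow_pocket 0.74 [ 0.545 -0.821  0.683] [255. 183.]
white_pocket 0.89 [ 0.58  -0.786  0.718] [267. 151.]
piston_centre 0.87 [ 0.56  -0.806  0.698] [261. 257.]
hex_nut_centre 0.7 [ 0.557 -0.808  0.695] [260. 220.]
```

View pics/a.png

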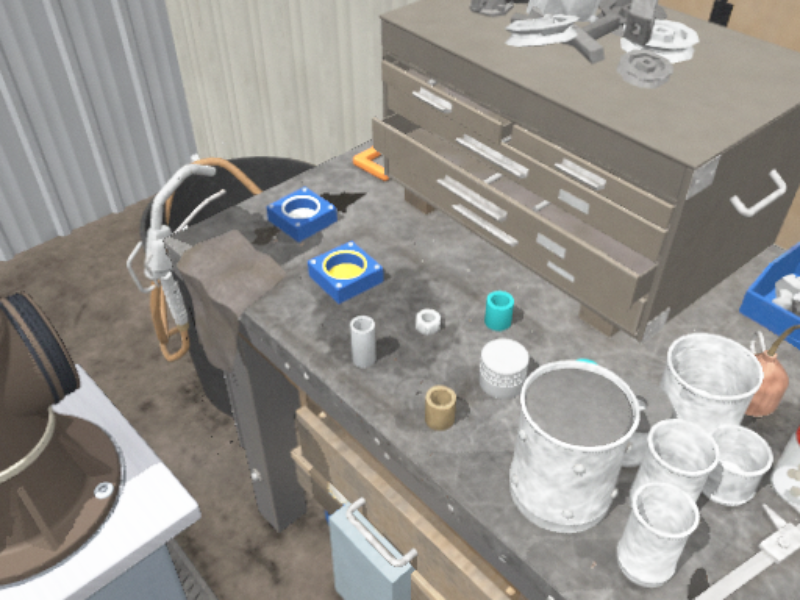

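View pics/b.png

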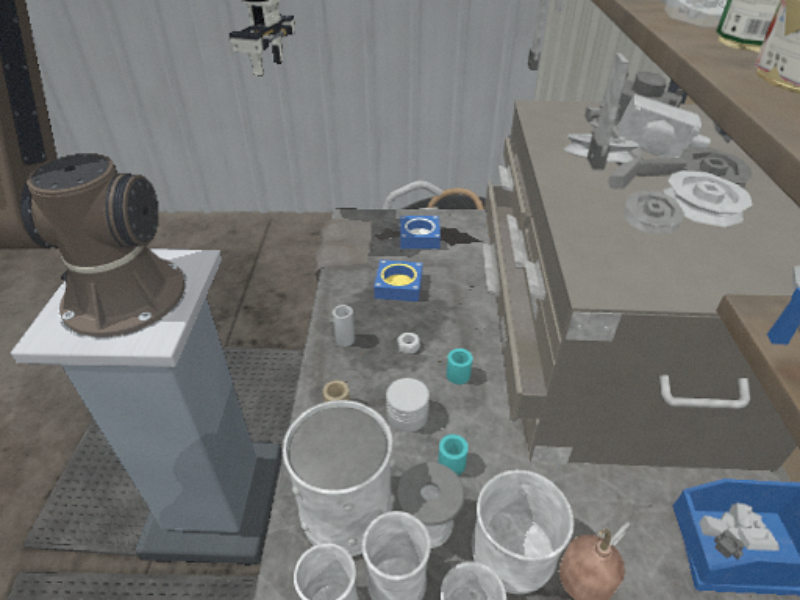

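The scene view shows the bronze bush at about (440,407) of the 800x600 picture and the nipple at (363,342). The yellow nest is at (345,268), the white nest at (301,210), the nut at (428,320) and the piston at (503,367). The turquoise look-alikes are at (499,310) and (585,362). The side view agrees, but there the bush is mostly hidden behind the bucket at (336,390). The calibration's rotation is roll-pitch-yaw, so my world conversion was wrong and I'll fix it.

```bash
cat >> h.py <<'E'
from scipy.spatial.transform import Rotation as Ro
def R(c):
    r=np.array(c['rotation'],float); return r if r.shape==(3,3) else Ro.from_euler('xyz',r).as_matrix()
def w(c,pt): return R(c)@np.array(pt)+np.array(c['origin'])
def back(c,d,mask):
    v,u=np.nonzero(mask&(d>0)); uv=np.stack([u,v],1).astype(np.float64)[:,None]
    n=cv2.undistortPoints(uv,np.array(c['mtx'],float),np.array(c['dist_coeffs'],float))[:,0]
    z=d[v,u]; P=np.stack([n[:,0]*z,-n[:,1]*z,-z],1)
    return P@R(c).T+np.array(c['origin'])
E
python3 - <<'E'
from h import *
for n in ['scene','side']:
    p,d,c=grab(n)
    if n=='scene': print(c['rotation'])
    for t in ['bush_centre','nipple_centre','yellow_pocket','white_pocket','piston_centre','hex_nut_centre']:
        for x in arm.landmark_of(t,n)[:3]: print(n,t,round(x['score'],2),np.round(w(c,x['point']),3))
        if 'pocket' in t: continue
        for x in arm.cut_out(t,n)[:3]:
            m=np.asarray(x['pixels']); P=back(c,d,m); zt=np.percentile(P[:,2],97); T=P[P[:,2]>zt-.004]
            print('   cut',round(x['score'],2),m.sum(),np.median(p[m],0),'top z',round(zt,3),'top mid',np.round((T.min(0)+T.max(0))[:2]/2,3),'ext',np.round(np.ptp(T,0)[:2],3))
E
```

```text
[ 0.81909947  0.00860512 -0.73862978]
scene bush_centre 0.77 [ 0.451 -0.269  0.026]
scene bush_centre 0.71 [ 0.651 -0.196  0.024]
   cut 0.91 370 [ 58. 186. 186.] top z 0.047 top mid [ 0.65  -0.198] ext [0.04  0.038]
   cut 0.78 489 [166. 147. 112.] top z 0.047 top mid [ 0.453 -0.268] ext [0.041 0.04 ]
scene nipple_centre 0.89 [ 0.449 -0.12   0.041]
   cut 0.75 469 [181. 184. 185.] top z 0.071 top mid [ 0.451 -0.117] ext [0.035 0.034]
   cut 0.29 211 [215. 217. 215.] top z 0.021 top mid [ 0.564 -0.132] ext [0.036 0.037]
scene yellow_pocket 0.6 [0.547 0.039 0.006]
scene white_pocket 0.88 [0.589 0.208 0.01 ]
scene piston_centre 0.82 [ 0.566 -0.276  0.024]
   cut 0.81 968 [232.5 234.5 233. ] top z 0.056 top mid [ 0.562 -0.28 ] ext [0.06  0.062]
   cut 0.56 213 [212. 215. 213.] top z 0.021 top mid [ 0.564 -0.133] ext [0.036 0.035]
side bush_centre 0.87 [ 0.651 -0.195  0.02 ]
side bush_centre 0.72 [ 0.454 -0.267  0.023]
side bush_centre 0.65 [ 0.63  -0.368  0.023]
   cut 0.64 351 [ 69. 140. 141.] top z 0.047 top mid [ 0.63  -0.365] ext [0.038 0.04 ]
   cut 0.54 198 [140.  130.  109.5] top z 0.047 top mid [ 0.457 -0.268] ext [0.039 0.04 ]
   cut 0.54 310 [ 67.  137.  137.5] top z 0.047 top mid [ 0.649 -0.196] ext [0.038 0.041]
side nipple_centre 0.8 [ 0.452 -0.111  0.041]
side nipple_centre 0.69 [ 0.454 -0.269  0.02 ]
   cut 0.61 317 [133. 137. 137.] top z 0.071 top mid [ 0.454 -0.116] ext [0.028 0.034]
side yellow_pocket 0.88 [0.548 0.035 0.006]
side white_pocket 0.76 [0.59  0.206 0.009]
side piston_centre 0.91 [ 0.568 -0.281  0.028]
   cut 0.91 759 [198. 201. 200.] top z 0.056 top mid [ 0.564 -0.28 ] ext [0.059 0.064]
side hex_nut_centre 0.73 [ 0.567 -0.134  0.007]
side hex_nut_centre 0.2 [ 0.454 -0.267  0.017]
   cut 0.64 165 [157. 160. 159.] top z 0.022 top mid [ 0.565 -0.133] ext [0.036 0.036]
```

```bash
python3 - <<'E'
from h import *
P=[]
for n in ['scene','side']:
    p,d,c=grab(n); P.append(back(c,d,np.ones(d.shape,bool)))
P=np.vstack(P)
print('max z (mm) grid; rows x .34->.76 , cols y .30->-.48 step .03')
ys=np.arange(.30,-.49,-.03)
print('       ',*['%4d'%round(y*1000) for y in ys])
for x in np.arange(.34,.77,.03):
    r=[]
    for y in ys:
        m=(abs(P[:,0]-x)<.015)&(abs(P[:,1]-y)<.015)&(P[:,2]<.6)
        r.append('%4d'%round(P[m,2].max()*1000) if m.any() else '   .')
    print('%.2f   '%x,*r)
E
```

```text
max z (mm) grid; rows x .34->.76 , cols y .30->-.48 step .03
         300  270  240  210  180  150  120   90   60   30    0  -30  -60  -90 -120 -150 -180 -210 -240 -270 -300 -330 -360 -390 -420 -450 -480
0.34    -849 -848 -849 -850 -850 -849 -848 -849 -857    .    .    .    .    .    .    .    .    .    .    .    .    .    .    .    .    .    .
0.37       5   15   20   16   15   22   17   12    3    3    4    4    3    3    3    2    3    4    3    3    3    3    4    3    4    4    3
0.40       6   18   23   19   20   22   18   15   17    3    3    5    5    5    5    5    4    4    4    5    5    7    5    6    5    4    4
0.43       5   17   22   14   18   23   15   17    4    4    4    4    4   70   74    5    3    4   47   49   46    4    5  168  167  168  168
0.46       6   14   22   20   14   20   18   15    4    5    4    5    3   73   74    7    4    4   49   48   48    5    4  168  163  163  168
0.49       6   13   19   20   13   20   18   10   33   34   34    4    4    3    4    4    4    4    3   48    5    5    4  168  163  163  164
0.52       5    5    5    7    5    5 
[... 548 characters left out ...]
  4   35   36   35   31    5    6    5    4    3    4    5    4    4    3   49   48    4    4    4   44   51   48    3  102  109
0.67       5    4    8    8    7    6    6    8    5    5    4    5    4    4    3    4   49   49    3    5    4    4    3    4    4  110  106
0.70       4    6    6    7    7    6  170  170  170  172  171  172  171  171  172  172  172  173  173  172  172  173  171    5    4  108    6
0.73       5    6    6    5  247  262  262  262  261  261  327  326  325  327  326  326  327  326  327  327  328  328  326  326    5  109  108
0.76       7   21   22   22  326  498  501  326  327  326  327  327  327  328  327  327  327  327  534  534  327  327  327  326    4  107  109
```

Emit:
drive_tool --pt "1 -0.6 0 0 0 0" --pt "1 -0.9 0 0 0 0" --pt "1 -1 0 0 0 0" --pt "1 -1 0 0 0 0" --pt "1 -1 0 0 0 0" --claw 1

```text
t: 2.52
eef_pos: [0.3979, 0.4643, 0.2268]
ee_rot: [-3.141, -0.0, -0.295]
force: [0.5, -0.0, -0.1]
width: 0.0877
```

Emit:
drive_tool --pt "0.3 -1 0 0 0 0" --pt "0.3 -1 0 0 0 0" --pt "0.3 -1 0 0 0 0" --pt "0.2 -1 0 0 0 0" --pt "0.2 -1 0 0 0 0"

```text
t: 3.15
eef_pos: [0.449, 0.2643, 0.2268]
ee_rot: [-3.141, -0.0, -0.296]
force: [0.1, -0.4, -0.2]
width: 0.0876
```

Emit:
drive_tool --pt "0 -1 0 0 0 0" --pt "0 -1 0 0 0 0" --pt "0 -1 0 0 0 0" --pt "0 -1 0 0 0 0" --pt "0 -1 0 0 0 0"

```text
t: 3.78
eef_pos: [0.4486, 0.0644, 0.2269]
ee_rot: [-3.141, -0.001, -0.296]
force: [1.3, -0.1, 0.9]
width: 0.0877
```

Emit:
drive_tool --pt "0 -1 -0.2 0 0 0" --pt "0 -1 -0.2 0 0 0" --pt "0 -1 0 0 0 0" --pt "0 -0.7 0 0 0 0" --pt "0 0 0 0 0 0"

```text
t: 4.4
eef_pos: [0.4486, -0.0838, 0.2106]
ee_rot: [3.142, -0.0, -0.298]
force: [0.4, -0.5, -0.1]
width: 0.0876
```

```bash
cat > look.py <<'E'
from h import *
import sys
s=arm.get_state(); print('t',s['t'],'q',np.round(s['q'],2),'tcp',np.round(s['eef_pos'],4),np.round(s['ee_rot'],3))
p,d,c=grab('wrist',sys.argv[1])
for t in sys.argv[2:]:
    for x in arm.landmark_of(t,'wrist')[:3]: print(t,round(x['score'],2),np.round(w(c,x['point']),4))
    for x in arm.cut_out(t,'wrist')[:3]:
        m=np.asarray(x['pixels']); P=back(c,d,m)
        if len(P)<20: continue
        zt=np.percentile(P[:,2],97); T=P[P[:,2]>zt-.004]
        cc,r=cv2.minEnclosingCircle(T[:,:2].astype(np.float32))
        print('   cut',round(x['score'],2),m.sum(),np.median(p[m],0),'top z',round(zt,4),'circle',np.round(cc,4),round(r,4))
E
python3 look.py w1.png nipple_centre
```

```text
t 4.4 q [ 0.25  0.   -0.47  0.   -1.1   1.02] tcp [ 0.4486 -0.0838  0.2106] [ 3.142 -0.    -0.298]
nipple_centre 0.55 [ 0.4546 -0.1099  0.0346]
   cut 0.56 773 [160. 165. 166.] top z 0.0716 circle [ 0.4527 -0.1137] 0.017
```

View pics/w1.png

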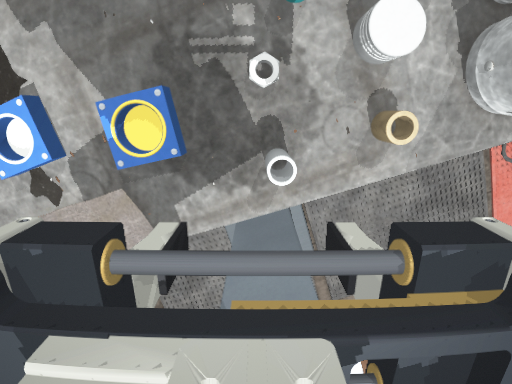

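The wrist view shows the nipple at (282,168), the bush at (396,126), the nut at (264,69), the yellow nest at (140,128) and the white nest at (15,138). The three views agree on the nipple, about (0.453, -0.115) with its top at z = 0.071. I'm going to grasp it.

Emit:
drive_tool --pt "0.1 -0.78 0 0 0 0" --pt "0 0 -1 0 0 0" --pt "0 0 -1 0 0 0" --pt "0 0 -0.5 0 0 0" --pt "0 0 0 0 0 0"

```text
t: 5.18
eef_pos: [0.4519, -0.1129, 0.1094]
ee_rot: [3.14, 0.003, -0.295]
force: [-0.6, -0.2, 0.3]
width: 0.0876
```

Emit:
drive_tool --pt "0 0 -0.6 0 0 0" --pt "0 0 -0.6 0 0 0" --pt "0 0 -0.6 0 0 0" --pt "0 0 0 0 0 0"

```text
t: 5.68
eef_pos: [0.4526, -0.1132, 0.0384]
ee_rot: [3.141, 0.001, -0.295]
force: [-1.2, 0.3, -0.0]
width: 0.0873
```

Emit:
drive_tool --pt "0 0 0 0 0 0" --pt "0 0 0 0 0 0" --pt "0 0 0 0 0 0" --pt "0 0 0 0 0 0" --pt "0 0 0 0 0 0" --claw 0 --newtons 25

```text
t: 6.3
eef_pos: [0.4528, -0.1136, 0.0387]
ee_rot: [-3.141, -0.0, -0.296]
force: [0.4, -0.7, -0.7]
width: 0.0434
```

Emit:
drive_tool --pt "0 0 0.5 0 0 0" --pt "0 0 1 0 0 0" --pt "0 0 1 0 0 0" --pt "0 0 0.5 0 0 0" --pt "0 0 0 0 0 0"

```text
t: 6.92
eef_pos: [0.4536, -0.1134, 0.1598]
ee_rot: [-3.14, -0.003, -0.296]
force: [-0.1, 0.1, -2.0]
width: 0.033
```

Held: the width is 33 mm and the force is about -2 N. The fingers were still closing when the lift began, so I'll check how high up it is gripped while over the white nest.

Emit:
drive_tool --pt "0.4 1 0 0 0 0" --pt "0.4 1 0 0 0 0" --pt "0.4 1 0 0 0 0" --pt "0.4 1 0 0 0 0" --pt "0.4 1 0 0 0 0"

```text
t: 7.55
eef_pos: [0.5323, 0.0875, 0.1568]
ee_rot: [3.14, 0.002, -0.296]
force: [0.9, -0.3, -1.0]
width: 0.0329
```

Emit:
drive_tool --pt "0.4 1 0 0 0 0" --pt "0.4 1 0 0 0 0" --pt "0.6 1 0 0 0 0" --pt "0 0 0 0 0 0" --pt "0 0 0 0 0 0"

```text
t: 8.18
eef_pos: [0.5877, 0.206, 0.1565]
ee_rot: [3.139, 0.002, -0.296]
force: [-0.5, 0.0, -1.2]
width: 0.0331
```

```bash
cat > held.py <<'E'
from h import *
import sys
s=arm.get_state(); tcp=np.array(s['eef_pos']); print('t',s['t'],'tcp',np.round(tcp,4),s['width'],'q',np.round(s['q'],2))
t,pk=sys.argv[1:3]
ims=[]
for n in ['scene','side']:
    p,d,c=grab(n); p=p.copy()
    for x in arm.landmark_of(t,n)[:3]: print(n,t,round(x['score'],2),np.round(w(c,x['point']),3))
    for x in arm.cut_out(t,n)[:2]:
        m=np.asarray(x['pixels']); P=back(c,d,m)
        print('  cut',round(x['score'],2),m.sum(),np.median(p[m],0),'z 2/98%',np.round(np.percentile(P[:,2],[2,98]),3),'mid',np.round(np.median(P,0),3))
    for x in arm.landmark_of(pk,n)[:2]: print(n,pk,round(x['score'],2),np.round(w(c,x['point']),3))
    K=np.array(c['mtx']);u=R(c).T@(tcp-c['origin']);u=K@(u*[1,-1,-1]);u=(u[:2]/u[2]).astype(int)
    x0=min(max(u[0]-65,0),512-130);y0=min(max(u[1]-70,0),384-150)
    ims.append(cv2.resize(p[y0:y0+150,x0:x0+130],None,fx=3,fy=3))
p,d,c=grab('wrist','wrist_'+sys.argv[3])
for x in arm.landmark_of(pk,'wrist')[:2]: print('wrist',pk,round(x['score'],2),np.round(w(c,x['point']),4))
cv2.imwrite('pics/'+sys.argv[3],np.hstack(ims)[:,:,::-1])
E
python3 held.py nipple_centre white_pocket c1.png
```

```text
t 8.175 tcp [0.5877 0.206  0.1565] 0.0330878310509716 q [ 0.65  0.33 -0.2  -0.   -1.05  0.63]
scene nipple_centre 0.59 [0.586 0.203 0.141]
scene nipple_centre 0.57 [0.59  0.21  0.009]
  cut 0.61 250 [141. 143. 144.] z 2/98% [0.102 0.169] mid [0.577 0.193 0.13 ]
scene white_pocket 0.72 [0.588 0.208 0.006]
side nipple_centre 0.7 [0.591 0.206 0.138]
  cut 0.65 207 [128. 132. 132.] z 2/98% [-0.717  0.175] mid [0.592 0.19  0.134]
side white_pocket 0.82 [0.588 0.204 0.008]
wrist white_pocket 0.78 [0.5889 0.2088 0.0072]
```

View pics/c1.png

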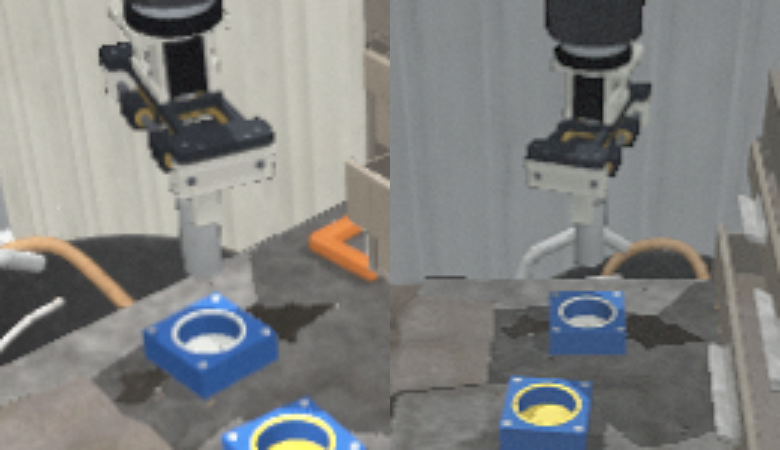

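Over the white nest the nipple hangs upright, in the left crop at (203,245), about (0.588, 0.205), with its bottom near z = 0.103. It slid about 13 mm in the fingers. All views put the white pocket at (0.5885, 0.207). I'm lowering it, watching the force.

Emit:
drive_tool --pt "0 0.03 -0.6 0 0 0" --pt "0 0 -0.7 0 0 0" --pt "0 0 -0.6 0 0 0" --pt "0 0 -0.4 0 0 0" --pt "0 0 0 0 0 0"

```text
t: 9.3
eef_pos: [0.5882, 0.2072, 0.0655]
ee_rot: [3.14, 0.001, -0.296]
force: [-0.3, -0.8, -0.4]
width: 0.0331
```

Emit:
drive_tool --pt "0 0 -0.05 0 0 0" --pt "0 0 -0.05 0 0 0" --pt "0 0 0 0 0 0"

```text
t: 9.68
eef_pos: [0.589, 0.2078, 0.063]
ee_rot: [-3.141, -0.0, -0.296]
force: [-1.0, -0.3, -1.6]
width: 0.0331
```

Emit:
drive_tool --pt "0 0 -0.05 0 0 0" --pt "0 0 -0.05 0 0 0" --pt "0 0 0 0 0 0"

```text
t: 10.05
eef_pos: [0.5906, 0.208, 0.0627]
ee_rot: [-3.139, -0.004, -0.294]
force: [-5.7, -3.4, 23.9]
width: 0.0333
```

```bash
python3 held.py nipple_centre white_pocket c2.png
```

```text
t 10.05 tcp [0.5906 0.208  0.0627] 0.03326666552247264 q [ 0.65  0.42 -0.3   0.   -0.84  0.62]
scene nipple_centre 0.43 [0.587 0.203 0.046]
  cut 0.59 168 [144. 146. 147.] z 2/98% [0.021 0.072] mid [0.58  0.195 0.043]
scene white_pocket 0.69 [0.589 0.209 0.007]
side nipple_centre 0.58 [0.592 0.208 0.044]
  cut 0.47 105 [130. 134. 133.] z 2/98% [0.013 0.073] mid [0.592 0.192 0.043]
side white_pocket 0.63 [0.589 0.203 0.007]
side white_pocket 0.36 [ 0.456 -0.267  0.021]
```

The nipple's bottom is on the pocket floor (24 N up, centre z about 0.044). I'll unload it and release.

Emit:
drive_tool --pt "0 0 0.07 0 0 0" --pt "0 0 0 0 0 0"

```text
t: 10.8
eef_pos: [0.5895, 0.2079, 0.0628]
ee_rot: [-3.14, -0.002, -0.295]
force: [-2.1, -1.2, 9.6]
width: 0.0327
```

Emit:
drive_tool --pt "0 0 0 0 0 0" --pt "0 0 0 0 0 0" --pt "0 0 0 0 0 0" --pt "0 0 0 0 0 0" --pt "0 0 0 0 0 0" --claw 1

```text
t: 11.42
eef_pos: [0.5887, 0.2076, 0.0612]
ee_rot: [3.141, 0.0, -0.296]
force: [-0.5, 0.3, -0.3]
width: 0.0773
```

Emit:
drive_tool --pt "0 0 0.5 0 0 0" --pt "0 0 1 0 0 0" --pt "0 0 1 0 0 0" --pt "0 0 1 0 0 0" --pt "0 0 0 0 0 0"

```text
t: 12.05
eef_pos: [0.5905, 0.2086, 0.2054]
ee_rot: [-3.137, -0.005, -0.295]
force: [-0.6, 0.1, -0.3]
width: 0.0874
```

```bash
python3 held.py nipple_centre white_pocket c3.png; python3 look.py w2.png nipple_centre yellow_pocket
```

```text
t 12.05 tcp [0.5905 0.2086 0.2054] 0.0873758848428276 q [ 0.65  0.29 -0.14  0.   -1.14  0.62]
scene nipple_centre 0.82 [0.587 0.204 0.047]
  cut 0.62 279 [150. 153. 154.] z 2/98% [0.025 0.079] mid [0.585 0.196 0.059]
scene white_pocket 0.66 [0.588 0.209 0.007]
side nipple_centre 0.61 [0.592 0.208 0.045]
side white_pocket 0.89 [0.588 0.204 0.007]
wrist white_pocket 0.68 [0.5884 0.2093 0.0091]
wrist white_pocket 0.34 [0.5467 0.0348 0.0071]
t 12.55 q [ 0.65  0.29 -0.14  0.   -1.14  0.62] tcp [0.5887 0.2075 0.2007] [ 3.141e+00  1.000e-03 -2.960e-01]
nipple_centre 0.78 [0.5911 0.2094 0.0403]
   cut 0.8 936 [153. 158. 159.] top z 0.0777 circle [0.5901 0.2068] 0.0169
yellow_pocket 0.6 [0.5475 0.0406 0.0074]
   cut 0.56 5418 [ 99. 162. 159.] top z 0.0326 circle [0.5458 0.0388] 0.0605
```

View pics/w2.png

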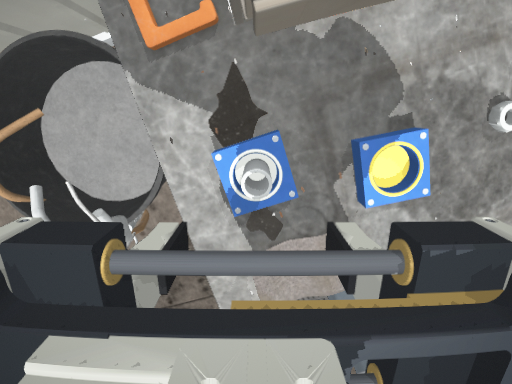

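The nipple stands seated in the white pocket at (256,180): top at z = 0.077, centre about 1.6 mm off the axis. The yellow pocket is at (397,165), about (0.547, 0.038). Next is the bush. I'm turning the jaws away from the bucket on the way.

Emit:
drive_tool --pt "-0.28 -1 0 0 0 -0.72" --pt "-0.28 -1 0 0 0 -0.72" --pt "-0.28 -1 0 0 0 -0.72" --pt "-0.28 -1 0 0 0 -0.72" --pt "-0.28 -1 0 0 0 -0.72"

```text
t: 13.42
eef_pos: [0.5323, 0.0065, 0.2016]
ee_rot: [-3.141, -0.0, -0.675]
force: [-0.2, 0.2, -0.6]
width: 0.0881
```

Emit:
drive_tool --pt "-0.28 -1 0 0 0 -0.72" --pt "-0.28 -1 0 0 0 -0.72" --pt "-0.28 -1 0 0 0 -0.72" --pt "-0.28 -1 0 0 0 -0.72" --pt "-0.28 -1 0 0 0 -0.72"

```text
t: 14.05
eef_pos: [0.4764, -0.1936, 0.2017]
ee_rot: [-3.141, -0.0, -1.052]
force: [-0.1, -0.6, -0.2]
width: 0.0877
```

Emit:
drive_tool --pt "-0.28 -0.9 0 0 0 -0.72" --pt "-0.28 -0.5 0 0 0 -0.72" --pt "0 0 0 0 0 0" --pt "0 0 0 0 0 0"

```text
t: 14.55
eef_pos: [0.4545, -0.2482, 0.2015]
ee_rot: [-3.141, -0.0, -1.2]
force: [1.0, 0.2, -0.8]
width: 0.0877
```

```bash
python3 look.py w3.png bush_centre piston_centre
```

```text
t 14.55 q [-0.12  0.12 -0.37 -0.   -1.08  0.49] tcp [ 0.4545 -0.2482  0.2015] [-3.141 -0.    -1.2  ]
bush_centre 0.92 [ 0.6513 -0.1927  0.0223]
bush_centre 0.86 [ 0.6308 -0.3621  0.0255]
bush_centre 0.77 [ 0.4556 -0.2689  0.019 ]
   cut 0.95 753 [225. 209. 172.] top z 0.0468 circle [ 0.4553 -0.2662] 0.02
   cut 0.95 1568 [ 59. 156. 157.] top z 0.0464 circle [ 0.6305 -0.3636] 0.0207
   cut 0.75 1410 [ 58. 151. 152.] top z 0.0461 circle [ 0.6499 -0.1939] 0.021
piston_centre 0.77 [ 0.5668 -0.2779  0.0235]
   cut 0.57 3065 [206. 210. 210.] top z 0.0547 circle [ 0.5658 -0.2778] 0.0326
```

View pics/w3.png

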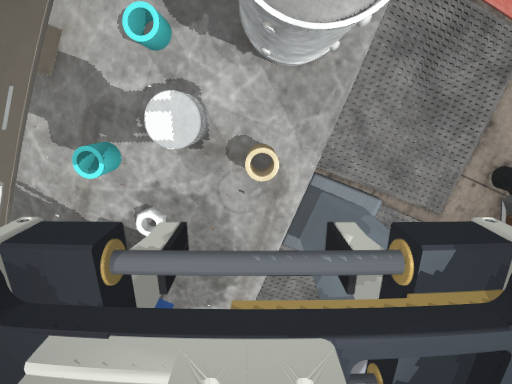

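```bash
python3 - <<'E'
from h import *
print(arm.get_calibration('wrist')['origin'],arm.get_state()['eef_pos'])
E
```

```text
[ 0.48228774 -0.31790444  0.36011594] [ 0.45470813 -0.24777084  0.20137398]
```

Emit:
drive_tool --pt "0 -0.47 0 0 0 0" --pt "0 0 -1 0 0 0" --pt "0 0 -1 0 0 0" --pt "0 0 0 0 0 0"

```text
t: 15.3
eef_pos: [0.4524, -0.2664, 0.1189]
ee_rot: [3.137, 0.003, -1.2]
force: [0.0, -0.0, 1.6]
width: 0.0875
```

Emit:
drive_tool --pt "0 0 -0.6 0 0 0" --pt "0 0 -0.6 0 0 0" --pt "0 0 -0.6 0 0 0" --pt "0 0 -0.5 0 0 0" --pt "0 0 0 0 0 0"

```text
t: 15.92
eef_pos: [0.4548, -0.267, 0.0298]
ee_rot: [3.141, 0.0, -1.2]
force: [0.5, -0.2, 0.6]
width: 0.0878
```

Emit:
drive_tool --pt "0 0 0 0 0 0" --pt "0 0 0 0 0 0"

```text
t: 16.18
eef_pos: [0.4554, -0.2673, 0.0308]
ee_rot: [-3.14, -0.001, -1.2]
force: [-0.2, -1.0, 0.5]
width: 0.088
```

Emit:
drive_tool --pt "0 0 -0.09 0 0 0" --pt "0 0 0 0 0 0" --pt "0 0 0 0 0 0" --pt "0 0 0 0 0 0" --pt "0 0 0 0 0 0" --claw 0 --newtons 30

```text
t: 16.8
eef_pos: [0.4544, -0.2672, 0.0258]
ee_rot: [3.142, 0.0, -1.201]
force: [0.5, -0.2, 0.3]
width: 0.043
```

Emit:
drive_tool --pt "0 0 0 0 0 0" --pt "0 0 0 0 0 0" --pt "0 0 0 0 0 0"

```text
t: 17.18
eef_pos: [0.4545, -0.2672, 0.0258]
ee_rot: [-3.141, -0.0, -1.201]
force: [0.8, -1.0, 0.3]
width: 0.039
```

Emit:
drive_tool --pt "0 0 0.5 0 0 0" --pt "0 0 1 0 0 0" --pt "0 0 1 0 0 0" --pt "0 0 0.5 0 0 0" --pt "0 0 0 0 0 0"

```text
t: 17.8
eef_pos: [0.455, -0.2673, 0.1471]
ee_rot: [-3.139, -0.001, -1.201]
force: [-0.2, 1.0, -2.8]
width: 0.0391
```

The bush is held (39 mm, -2.8 N). On to the yellow pocket.

Emit:
drive_tool --pt "0.3 1 0 0 0 0" --pt "0.3 1 0 0 0 0" --pt "0.3 1 0 0 0 0" --pt "0.3 1 0 0 0 0" --pt "0.3 1 0 0 0 0"

```text
t: 18.42
eef_pos: [0.5135, -0.0659, 0.1441]
ee_rot: [3.139, 0.001, -1.201]
force: [0.5, -0.4, -1.4]
width: 0.0388
```

Emit:
drive_tool --pt "0.3 1 0 0 0 0" --pt "0.3 1 0 0 0 0" --pt "0.21 0.63 0 0 0 0" --pt "0 0 0 0 0 0" --pt "0 0 0 0 0 0"

```text
t: 19.05
eef_pos: [0.5458, 0.0376, 0.1444]
ee_rot: [3.139, 0.0, -1.201]
force: [0.4, 0.2, -1.6]
width: 0.0387
```

```bash
python3 held.py bush_centre yellow_pocket c4.png
```

```text
t 19.05 tcp [0.5458 0.0376 0.1444] 0.038670582537598856 q [ 0.43  0.22 -0.38 -0.   -0.97 -0.06]
scene bush_centre 0.81 [0.541 0.041 0.144]
scene bush_centre 0.65 [ 0.654 -0.197  0.028]
scene bush_centre 0.42 [ 0.635 -0.36   0.022]
  cut 0.95 403 [ 59. 187. 187.] z 2/98% [0.002 0.048] mid [ 0.643 -0.201  0.033]
  cut 0.79 264 [127.  112.5  86. ] z 2/98% [0.004 0.167] mid [0.543 0.021 0.147]
scene yellow_pocket 0.87 [0.546 0.036 0.006]
side bush_centre 0.73 [ 0.633 -0.366  0.026]
side bush_centre 0.67 [ 0.653 -0.196  0.021]
  cut 0.62 250 [113. 104.  85.] z 2/98% [0.123 0.167] mid [0.547 0.022 0.152]
  cut 0.61 331 [ 69. 140. 140.] z 2/98% [0.001 0.047] mid [ 0.65  -0.207  0.032]
side yellow_pocket 0.55 [0.55  0.035 0.006]
wrist yellow_pocket 0.63 [0.5464 0.0362 0.0078]
```

View pics/c4.png

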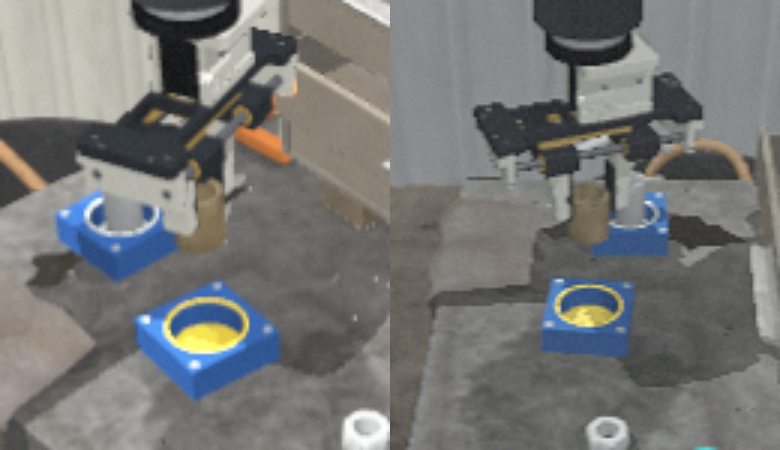

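The bush hangs upright over the yellow nest, in the left crop at (205,215), about (0.545, 0.040), with its bottom at z = 0.123. The pocket is at (0.547, 0.037). I'm lowering it.

Emit:
drive_tool --pt "0 0 -0.7 0 0 0" --pt "0 0 -0.8 0 0 0" --pt "0 0 -0.7 0 0 0" --pt "0 0 -0.4 0 0 0" --pt "0 0 0 0 0 0"

```text
t: 20.18
eef_pos: [0.5463, 0.0378, 0.041]
ee_rot: [3.14, -0.0, -1.201]
force: [-0.2, -0.3, -1.2]
width: 0.039
```

Emit:
drive_tool --pt "0 0 0 0 0 0" --pt "0 0 0 0 0 0"

```text
t: 20.42
eef_pos: [0.5475, 0.0384, 0.0429]
ee_rot: [-3.14, -0.0, -1.2]
force: [-0.7, -1.1, -1.9]
width: 0.0384
```

Emit:
drive_tool --pt "0 -0.02 -0.1 0 0 0" --pt "0 0 -0.08 0 0 0" --pt "0 0 0 0 0 0" --pt "0 0 0 0 0 0"

```text
t: 20.92
eef_pos: [0.5468, 0.0372, 0.0345]
ee_rot: [3.141, -0.0, -1.201]
force: [-0.1, -0.7, -1.8]
width: 0.039
```

Emit:
drive_tool --pt "0 0 -0.05 0 0 0" --pt "0 0 0 0 0 0" --pt "0 0 0 0 0 0"

```text
t: 21.3
eef_pos: [0.5468, 0.0373, 0.0325]
ee_rot: [3.142, -0.0, -1.201]
force: [0.1, -0.4, -1.5]
width: 0.0389
```

Emit:
drive_tool --pt "0 0 0 0 0 0" --pt "0 0 0 0 0 0" --pt "0 0 0 0 0 0" --pt "0 0 0 0 0 0" --pt "0 0 0 0 0 0" --claw 1

```text
t: 21.92
eef_pos: [0.5468, 0.0373, 0.0326]
ee_rot: [-3.142, -0.0, -1.201]
force: [-0.1, 0.3, -0.0]
width: 0.0833
```

Emit:
drive_tool --pt "0 0 0.3 0 0 0" --pt "0 0 0.7 0 0 0" --pt "0 0 1 0 0 0" --pt "0 0 1 0 0 0" --pt "0 0 1 0 0 0"

```text
t: 22.55
eef_pos: [0.5466, 0.0372, 0.1949]
ee_rot: [-3.141, -0.0, -1.2]
force: [0.9, -0.1, -0.4]
width: 0.0875
```

Emit:
drive_tool --pt "-0.5 0 0.5 0 0 0" --pt "-0.5 0 0.3 0 0 0" --pt "0 0 0 0 0 0" --pt "0 0 0 0 0 0"

```text
t: 23.05
eef_pos: [0.5069, 0.0373, 0.225]
ee_rot: [-3.141, 0.0, -1.2]
force: [0.5, -0.4, -1.1]
width: 0.0878
```

```bash
python3 look.py w4.png bush_centre nipple_centre piston_centre hex_nut_centre; python3 - <<'E'
from h import *
ims=[]
for n in ['scene','side']:
    p,d,c=grab(n); u0=(150,110) if n=='scene' else (190,120)
    for t in ['bush_centre','nipple_centre','piston_centre','hex_nut_centre']:
        for x in arm.cut_out(t,n)[:3]:
            m=np.asarray(x['pixels']); P=back(c,d,m); zt=np.percentile(P[:,2],97); T=P[P[:,2]>zt-.004]
            print(n,t,round(x['score'],2),np.median(p[m],0),round(zt,3),np.round((T.min(0)+T.max(0))[:2]/2,3))
    ims.append(cv2.resize(p[u0[1]:u0[1]+180,u0[0]:u0[0]+130],None,fx=3,fy=3))
cv2.imwrite('pics/f.png',np.hstack(ims)[:,:,::-1])
E
```

```text
t 23.05 q [ 0.46  0.08 -0.35  0.   -1.14 -0.09] tcp [0.5069 0.0373 0.225 ] [-3.141  0.    -1.2  ]
bush_centre 0.71 [0.5477 0.0384 0.0249]
   cut 0.83 725 [175. 161. 127.] top z 0.0522 circle [0.5464 0.0375] 0.0202
hex_nut_centre 0.72 [ 0.5654 -0.13    0.0094]
   cut 0.77 693 [254. 254. 254.] top z 0.0207 circle [ 0.5661 -0.1293] 0.0199
scene bush_centre 0.72 [ 60. 186. 187.] 0.047 [ 0.648 -0.197]
scene bush_centre 0.52 [132. 117.  88.] 0.054 [0.544 0.035]
scene nipple_centre 0.65 [181. 183. 185.] 0.076 [0.53  0.105]
scene piston_centre 0.56 [232. 233. 233.] 0.056 [ 0.522 -0.32 ]
scene piston_centre 0.49 [131. 117.  89.] 0.055 [0.544 0.035]
scene hex_nut_centre 0.56 [219. 221. 220.] 0.022 [ 0.564 -0.134]
side bush_centre 0.75 [ 68. 139. 139.] 0.047 [ 0.649 -0.196]
side bush_centre 0.61 [ 72. 142. 143.] 0.047 [ 0.628 -0.386]
side bush_centre 0.54 [115. 105.  87.] 0.053 [0.546 0.033]
side nipple_centre 0.71 [140.  143.5 144. ] 0.077 [0.589 0.207]
side piston_centre 0.82 [195. 198. 198.] 0.056 [ 0.564 -0.28 ]
side hex_nut_centre 0.55 [165. 170. 168.] 0.022 [ 0.564 -0.132]
```

View pics/f.png

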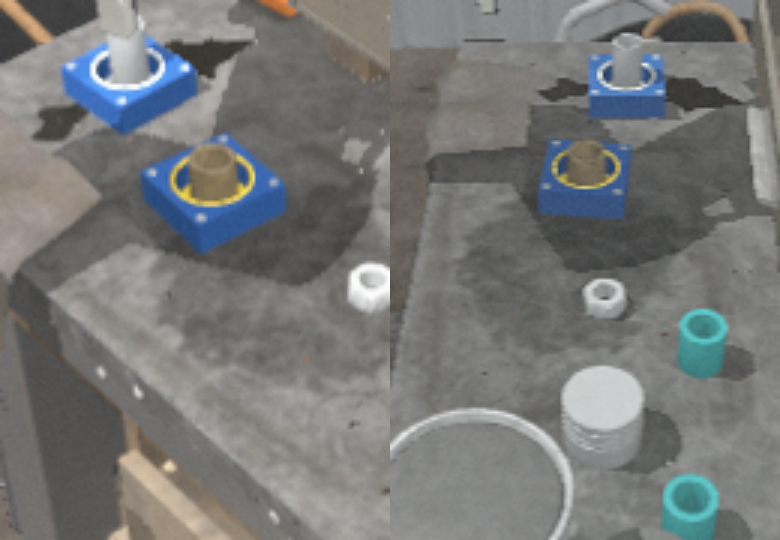

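Both parts stand upright in their pockets: the bush at (213,172) in the left crop and the nipple at (127,50). The nut and piston have not moved, and the gripper is clear of everything. Handing in.

```bash
python3 -c "
from station import arm
print(arm.job_done())"
```

```text
the job is handed in; nothing more can be done
None
```

I loaded both nests and handed the job in at about 24 s: the pipe nipple stands in the white-rimmed pocket and the bronze bush in the yellow-rimmed one. No verdict was reported.

| Part | Top height measured | Top height if seated | Distance from pocket axis |
|---|---|---|---|
| Bush | 52–54 mm | 51 mm | about 1–4 mm, depending on the camera |
| Nipple | 76–78 mm | 76 mm | about 2 mm |

- **Bystanders:** the side view puts the piston and hex nut within about 1 mm of where they started. The robot was clear of everything, and I did not touch the turquoise look-alikes.
- **Nipple grip:** the fingers were still closing when I started the lift, so the nipple slid about 13 mm in them. I corrected for that when lowering it. It met the pocket floor with about 24 N, and I eased off before releasing.
- **Readings that disagreed:** in the last scene view, two outlines gave positions that don't fit. The nipple read (0.53, 0.105), probably because the gripper was partly in front of it. The piston read (0.522, -0.32), probably because the bucket was in the way. The side view and the picture contradict both, so I took them as outline errors.

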